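Tuck the hold-down tab of a panel carrier

TASK

Secure the small painting in its plywood carrier: with your fingertips, push the sprung metal tab over until it lies flat above the painting, and while keeping it down push it along, in under the steel lip as far as it goes, so that it stays down by itself when you let go. Do not force the tab, do not lift or shift the painting, and leave everything else on the table where it is.

Things in the scene. Friction and masses are not known exactly. Their poses are not given: they have to be found in the camera images.
- carrier: Fixed plywood board 12 mm thick, on it hinge cheeks, tab, lip. Origin on the table top; z up, +x from the tab's hinge to the lip (tuck direction), y along hinge and lip. Board: x -95 to +85 mm, y -110 to +110 mm. Two slotted steel hinge cheeks, x -70 to -21 mm, stand at y = -49 and +49 mm beside the tab. All but the tab is at most 33 mm high.
- lip_edge (a point): Middle of the lower front edge of the retaining lip, a fixed level steel plate 4 mm thick and 100 mm wide in y, 28 to 32 mm above the table, which overhangs 18 mm from this edge (carrier x = +45 mm) to the wooden wall that carries it. Axes as the carrier's.
- fold (a joint): Angle of the tab about its hinge, rad: 0 = flat over the painting, pi/2 = upright, more = leaning away from the lip; at most 2.1. Starts 1.5 to 1.95. Sprung: stays where left above about 1.45 rad; pushed lower and let go it springs back to about 1.2 rad; holding it flat takes about 1 N at the free edge. The lip is solid to the tab.
- tuck (a joint): How far the tab with its hinge pin has slid in the slotted hinge along carrier +x, m: 0 = back, 0.020 = stop. Starts 0 to 0.003. Needs about 5 N and stays where left. With the tab flat, beyond 0.005 its free edge is under the lip (0.020: 15 mm under). Beyond 0.005 with the tab up, the tab lands on top of the lip and must be pushed back first.
- tab_hinge (a point): Middle of the tab's hinge line, 23 mm above the table, at carrier x = -55 mm + tuck. Axes are the tab's: x along the tab from hinge to free edge, z out of its outer face (up when folded flat, away from the lip when upright), y along the hinge.
- tab_edge (a point): Middle of the free edge of the tab, an aluminium plate 95 mm long from the hinge, 76 mm wide and 4 mm thick, at half its thickness. Lying flat, its top is 25 mm above the table, 3 mm below the lip. Axes as tab_hinge.
- tab_ridge (a point): Middle of the top of the finger ridge across the tab's outer face: 56 mm wide, 6 mm thick, 10 mm high above the face, 67 to 73 mm from the hinge line (this point 70 mm from the hinge line and 12 mm off the plate's mid-plane). Pushing its hinge side towards the lip slides the flat tab in. Axes as tab_hinge.
- panel: The painting: a loose painted board 76 x 186 x 6 mm, lying on the carrier board under where the tab folds, at carrier x = +19 mm; its top is 18 mm above the table. Origin at the centre of its underside. Must stay.
- eraser: White eraser 45 x 22 x 12 mm lying on a corner of the carrier board. Origin under its centre. Leave alone.
- pencil: Orange pencil 177 x 8 x 8 mm lying on the table beyond the lip. Origin under its centre. Leave alone.
- tube_a: Pale paint tube with a black cap, 101 x 26 x 16 mm, lying on the table on the hinge side of the carrier. Origin under its centre. Leave alone.
- tube_b: Grey-blue paint tube with a black cap, 101 x 26 x 16 mm, lying on the table on the hinge side of the carrier. Origin under its centre. Leave alone.
- cup: Clear plastic cup 95 mm high, 72 mm wide. Origin under its centre. Leave alone.
- brush_jar: White jar 72 mm wide, 95 mm high, with brushes standing in it up to 220 mm. Origin under its centre. Leave alone.
- paint_bottle: White paint bottle 54 mm wide, 130 mm high. Origin under its centre. Leave alone.
There are look-alikes about, which are no part of the job. Of the things shaped like the panel, the white one is meant.

How it is judged:
By the outcome, as a careful person would: the job done as asked, in the order asked, and still so for the second after the job is handed in, with the robot touching nothing.
It also fails if it takes over 40 s, if anything falls off the work surface, if the arm or the gripper's body presses on something with over 40 N, if the wrist force passes 120 N, or if a joint passes its speed limit or range.

ROBOT

A 6-joint arm with a two-finger parallel gripper is mounted at the origin on the work surface. World frame = base frame: x ahead of the robot, y to its left, z up, the work surface at z = 0. Lengths are in m, angles in rad, forces in N, time in s.
With the tool pointing down it reaches from about 0.25 to 0.725 m from the base axis. Payload 4 kg.
Tool frame: the origin (TCP) lies at the very end of the fingers, on their centre line; the grasp point (between the pads) lies 19 mm behind it; x points along the fingers, z is the direction in which the jaws open and shut, and the axes are right-handed (so a half turn about x gives the same grasp; the last joint's range is limited). The gripper opens to 85 mm and grips with 20 to 120 N. Pads are 22 mm wide; open, the fingers measure 114 mm over their backs; the gripper's body (76 mm by 85 mm) begins 54 mm behind the grasp point. The pads swing forward as they close: fully open they stand 13 mm farther back than shut.
Start: joints at [-1.209, 0.241, 0.005, 1.335, 0, 1.571], TCP at [0.177, -0.468, 0.231] pointing down, gripper open.
Joint ranges: [-2.72, 2.72], [-1.05, 1.87], [-1.09, 1.28], [-1.99, 2.15], [-1.42, 1.44], [-3.14, 3.14]. Speed limits (rad/s): [2.79, 2.79, 3.14, 3.14, 3.14, 3.14].

INTERFACE

Orientations are given as a unit quaternion [x, y, z, w].
In Python, from workcell import bot gives the robot as it stands.
- The arm moves only by the tool apply_moves, never from a script. Its argument "targets" is one flat list of numbers, 7 for each row, row after row: the shift along the tool's x, y, z in units of 25 cm (1.0 is 25 cm), then the turn, a rotation vector about the tool's x, y, z in units of 0.5 rad (1.0 is 0.5 rad), then the opening, from 0 (shut) to 1 (fully open). In form: [tx, ty, tz, wx, wy, wz, claw, tx, ty, tz, wx, wy, wz, claw, ...]. A call has 1 to 12 rows; each row is the pose to reach, as a shift and turn from the pose commanded when the call began, along the tool's axes at that moment; what a row does not reach only later rows make up. A row lasts 1/12 s, in which the tool goes at most 41.7 mm and 7.16 degrees, less where a joint would pass 70% of its speed; a pose out of reach is approached as far as the arm can. A call with a number of a shift or a turn outside -1 to 1 is refused whole. A call with a gripper value outside its range is refused whole. The fingers move at their own pace and stop on an object; the grip force is fixed at half the most. Time passes only in rows, so rows that repeat a pose let the fingers close. It gives the time, the measured TCP pose, the force and the opening at its end, in the units of the state.
- bot.get_obs(): the state, without advancing time (a new reading comes with each control period).
- bot.camera(name): name is "side" or "top"; returns (picture, depth): 480x640x3 uint8, red, green, blue; 480x640 float32, m along the optical axis (not along the pixel's ray), 0 where there is no reading.
- bot.camera_params(name): a dict with "fx", "fy", "cx", "cy" (pixels), "T" (4x4, takes a point from camera to world coordinates). Camera axes: x right, y up, looking along -z (the intrinsics and any distortion apply to the point x, -y, -z); pixel columns grow to the right and rows downward; lengths in m; the calibration is good to about 2 mm. A picture is of the moment at which its call begins. camera_params takes no time and is no camera call.
- bot.job_done(): hands the job in, once; it reports no verdict.
The state is a dict: "clock": time; "joint_pos": joint angles; "joint_vel": joint speeds; "tau": joint torques, N m; "eef_pos": TCP position; "tool_rot": TCP orientation; "ft_force": force on the tool from outside, world axes, zero at the start; "ft_torque": the same for the moment, N m; "grip_width": finger opening in m.
Only numpy, scipy, OpenCV 4.12 (cv2) and the standard library are available. Lean on these libraries where they do the work, as an engineer would, in place of code of your own. Each camera call takes 0.05 s, during which the arm holds its last target.

## Working session

There is one attempt and no reset: what is moved stays moved. The work goes in short steps, Python scripts to look and compute and a tool call to move; the robot and the scene stay as the last step left them, time stands still between calls to the robot, and variables do not carry over. Pictures are saved under pics/ and viewed, and the job is handed in when it is done.

Besides the shell and the picture viewer there is one more tool, called after "Emit:" by a JSON object that holds its "fn" and its "kwargs". apply_moves: Moves the arm, as the interface text tells. Its arguments: {"type":"object","properties":{"targets":{"type":"array"}},"required":["targets"]}

```bash
ls; mkdir -p pics; python3 - <<'E'
from workcell import bot
import cv2,numpy as np
o=bot.get_obs();print(o)
for n in("side","top"):
    p,d=bot.camera(n);cv2.imwrite(f"pics/{n}0.png",p[:,:,::-1]);np.savez(f"{n}0.npz",p=p,d=d)
    c=bot.camera_params(n);print(n,{k:(v if k!='T' else np.round(v,4).tolist()) for k,v in c.items()})
E
```

```text
pics
{'clock': 0.0, 'joint_pos': array([-1.20900243e+00,  2.41426199e-01,  3.74782414e-03,  1.33521335e+00,
        1.04712690e-05,  1.57079474e+00]), 'joint_vel': array([-0.00097997,  0.00094732,  0.00121636, -0.00104254, -0.0014786 ,
        0.00040205]), 'tau': array([ 1.01671176e-03, -3.72317863e+01,  2.52407742e+01,  1.69367337e-02,
       -1.06344517e-04, -9.06985548e-06]), 'eef_pos': array([ 0.17675753, -0.46704467,  0.23041537]), 'tool_rot': array([ 0.4023088 ,  0.58240478, -0.4014606 ,  0.58118989]), 'ft_force': array([-0.04969264, -0.92601094, -0.99645075]), 'ft_torque': array([-0.00909152,  0.01795397,  0.03535644]), 'grip_width': 0.08550955366820384}
side {'fx': 576.1985874056156, 'fy': 576.1985874056156, 'cx': 325.916994084045, 'cy': 234.1809447844378, 'T': [[0.9922, 0.0869, -0.0898, 0.4149], [-0.125, 0.6951, -0.708, -0.9503], [0.0009, 0.7137, 0.7005, 0.9849], [0.0, 0.0, 0.0, 1.0]]}
top {'fx': 550.4223038493352, 'fy': 550.4223038493352, 'cx': 323.1078948568561, 'cy': 243.12575420437318, 'T': [[-0.103, 0.9748, -0.1981, 0.2917], [-0.9947, -0.0996, 0.0273, -0.0065], [0.0069, 0.1998, 0.9798, 1.2325], [0.0, 0.0, 0.0, 1.0]]}
```

View pics/side0.png

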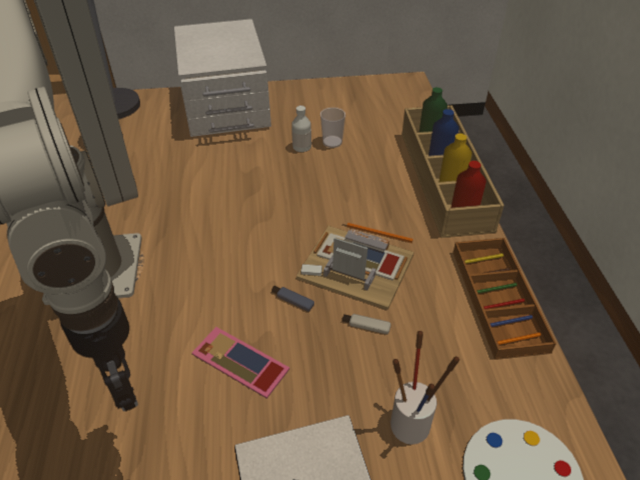

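View pics/top0.png

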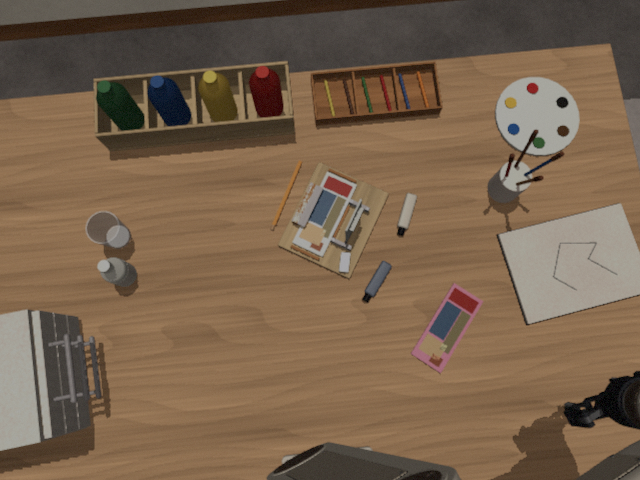

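```bash
python3 - <<'E'
import cv2,numpy as np
t=np.load("top0.npz")["p"][155:285,265:395,::-1];s=np.load("side0.npz")["p"][220:310,290:420,::-1]
cv2.imwrite("pics/tc.png",cv2.resize(t,None,fx=4.6,fy=4.6,interpolation=cv2.INTER_CUBIC))
cv2.imwrite("pics/sc.png",cv2.resize(s,None,fx=6,fy=6,interpolation=cv2.INTER_CUBIC))
E
```

```text
(no output)
```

View pics/tc.png

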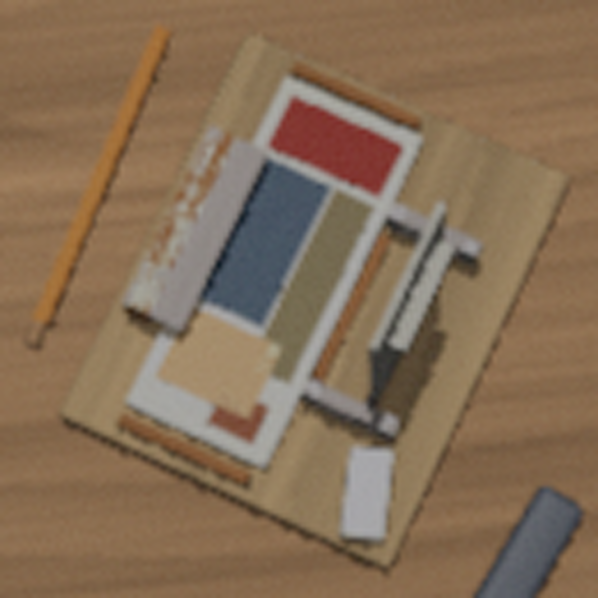

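View pics/sc.png

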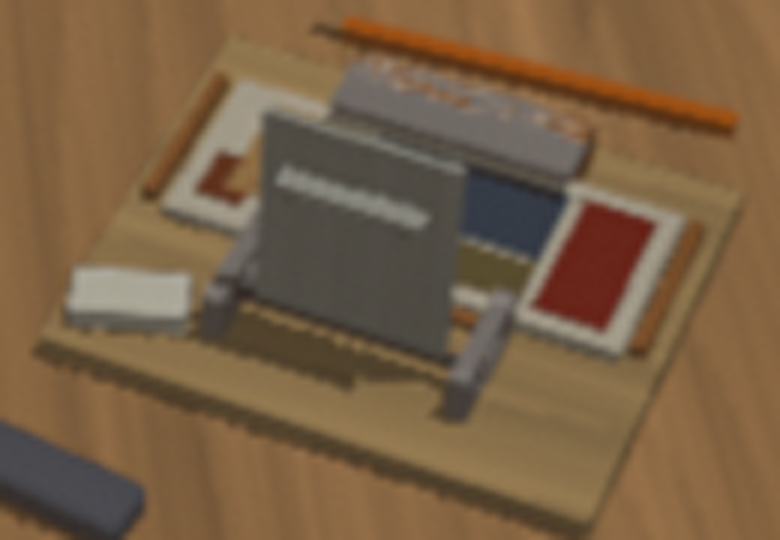

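Top crop: white painting in its carrier (top px ~325,215; side ~358,265), tab standing at top px (353,223), lip at (308,205). Look-alike: pink-framed painting at top (447,328), loose on the table: not it. Now measuring.

```bash
cat > h.py <<'E'
import numpy as np
from workcell import bot
def ray(n,u,v):
    c=bot.camera_params(n);T=c["T"]
    d=T[:3,:3]@np.array([(u-c["cx"])/c["fx"],-(v-c["cy"])/c["fy"],-1.]);return T[:3,3],d
def onz(n,u,v,z):
    o,d=ray(n,u,v);return o+d*(z-o[2])/d[2]
def tri(a,b):
    o1,d1=ray("top",*a);o2,d2=ray("side",*b)
    A=np.stack([d1,-d2],1);s=np.linalg.lstsq(A,o2-o1,rcond=None)[0]
    p,q=o1+s[0]*d1,o2+s[1]*d2;return (p+q)/2,np.linalg.norm(p-q)
def dep(n,D,u,v):
    o,d=ray(n,u,v);return o+d*D[int(round(v)),int(round(u))]
E
python3 - <<'E'
from h import *
np.set_printoptions(precision=4,suppress=True)
t=lambda x,y:(265+x/4.6-.4,155+y/4.6-.4)
s=lambda x,y:(290+x/6-.4,220+y/6-.4)
T=dict(FL=(250,37),R=(568,180),B=(393,570),L=(65,418))
S=dict(FL=(742,195),R=(592,520),B=(40,343),L=(232,38))
for k in T:
    print(k,onz("top",*t(*T[k]),.012),onz("side",*s(*S[k]),.012),*tri(t(*T[k]),s(*S[k])))
# tab free edge corners: 
print("tabedge+",*tri(t(442,205),s(467,170)));print("tabedge-",*tri(t(376,350),s(266,112)))
print("tab hinge side", onz("side",*s(447,355),.03),onz("side",*s(248,295),.03))
print("ridge ends",*tri(t(452,245),s(425,222)),*tri(t(396,348),s(280,180)))
# lip front edge: bottom view  top face front edge
print("lip",*tri(t(265,153),s(588,178)),*tri(t(178,333),s(332,108)))
E
```

```text
FL [ 0.73   -0.0505  0.012 ] [ 0.7347 -0.0516  0.012 ] [ 0.733  -0.0506  0.0101] 0.004441902054645904
R [ 0.6389 -0.2016  0.012 ] [ 0.6444 -0.2018  0.012 ] [ 0.6419 -0.2017  0.011 ] 0.005343466640283932
B [ 0.452 -0.092  0.012] [ 0.4566 -0.0939  0.012 ] [ 0.4546 -0.092   0.0093] 0.004411912623950578
L [0.5432 0.0599 0.012 ] [0.5489 0.0609 0.012 ] [0.5461 0.0601 0.012 ] 0.0056565780197241995
tabedge+ [ 0.6052 -0.1258  0.1174] 0.0043812515039941035
tabedge- [ 0.54   -0.0882  0.1172] 0.0030564465758935264
tab hinge side [ 0.603 -0.134  0.03 ] [ 0.5347 -0.0957  0.03  ]
ridge ends [ 0.5907 -0.1303  0.0977] 0.0036944417071938834 [ 0.5445 -0.0993  0.0935] 0.0016094326993506783
lip [ 0.6682 -0.0511  0.0275] 0.009050990588689087 [0.5788 0.0006 0.0267] 0.003979868840669121
```

```bash
cat >> h.py <<'E'
from scipy.spatial.transform import Rotation as R
TH=np.radians(59.3);ex=np.array([np.cos(TH),np.sin(TH),0]);ey=np.array([-ex[1],ex[0],0]);ez=np.array([0,0,1.])
O=np.array([.5965,-.0668,0])
def w2c(p): p=np.asarray(p)-O;return np.array([p@ex,p@ey,p[2]])
def c2w(q): return O+q[0]*ex+q[1]*ey+q[2]*ez
# goal orientations: tool x down, tool z along +-ey
def goal(sgn):
    x=-ez;z=sgn*ey;y=np.cross(z,x);return R.from_matrix(np.stack([x,y,z],1))
def units(q,sgn,p0=None,r0=None):
    o=bot.get_obs();p0=o["eef_pos"] if p0 is None else p0;r0=R.from_quat(o["tool_rot"]) if r0 is None else r0
    return np.r_[r0.inv().apply(c2w(q)-p0)/.25,(r0.inv()*goal(sgn)).as_rotvec()/.5]
E
python3 - <<'E'
from h import *
np.set_printoptions(precision=4,suppress=True)
o=bot.get_obs();print(R.from_quat(o["tool_rot"]).as_matrix(),w2c(o["eef_pos"]))
for s in(1,-1):print(units([-.105,0,.15],s))
for n,(u,v) in dict(jar=(515,175),tubea=(406,215),tubeb=(377,282)).items(): q=onz("top",u,v,.01);print(n,q,w2c(q))
E
```

```text
[[-0.0007  0.9353  0.354 ]
 [ 0.0018  0.354  -0.9353]
 [-1.     -0.     -0.0019]] [-0.5585  0.1565  0.2305]
[ 0.3232  1.8086 -0.6407  4.9368 -0.0016  0.0047]
[ 0.3232  1.8086 -0.6407 -1.3463 -0.0037 -0.0013]
jar [ 0.6546 -0.5023  0.01  ] [-0.3448 -0.2723  0.01  ]
tubea [ 0.585  -0.2364  0.01  ] [-0.1517 -0.0767  0.01  ]
tubeb [ 0.4383 -0.1513  0.01  ] [-0.1534  0.0929  0.01  ]
```

Emit:
{"fn": "apply_moves", "kwargs": {"targets": [0.05, 0.9, -0.32, -0.9, 0, 0, 0, 0.05, 0.9, -0.32, -0.9, 0, 0, 0, 0.05, 0.9, -0.32, -0.9, 0, 0, 0, 0.05, 0.9, -0.32, -0.9, 0, 0, 0, 0.05, 0.9, -0.32, -0.9, 0, 0, 0, 0.05, 0.9, -0.32, -0.9, 0, 0, 0, 0.05, 0.9, -0.32, -0.9, 0, 0, 0]}}

```text
clock: 0.68
eef_pos: [0.3624, -0.3094, 0.218]
tool_rot: [0.26, 0.658, -0.259, 0.658]
ft_force: [-0.2, 0.3, 0.1]
grip_width: 0.0007
```

```bash
python3 - <<'E'
from h import *
np.set_printoptions(precision=4,suppress=True)
o=bot.get_obs();print(o["clock"],o["eef_pos"],w2c(o["eef_pos"]),o["ft_force"],o["grip_width"])
print(units([-.115,0,.12],-1))
E
```

```text
0.6833 [ 0.3624 -0.3094  0.218 ] [-0.3281  0.0775  0.218 ] [-0.2388  0.303   0.1022] 0.000742815011831089
[ 0.3938  0.8983  0.1205 -0.4318 -0.0019 -0.0045]
```

Emit:
{"fn": "apply_moves", "kwargs": {"targets": [0.39, 0.9, 0.12, -0.43, 0, 0, 0, 0.39, 0.9, 0.12, -0.43, 0, 0, 0, 0.39, 0.9, 0.12, -0.43, 0, 0, 0, 0.39, 0.9, 0.12, -0.43, 0, 0, 0, 0.39, 0.9, 0.12, -0.43, 0, 0, 0, 0.39, 0.9, 0.12, -0.43, 0, 0, 0, 0.39, 0.9, 0.12, -0.43, 0, 0, 0, 0.39, 0.9, 0.12, -0.43, 0, 0, 0, 0.39, 0.9, 0.12, -0.43, 0, 0, 0]}}

```text
clock: 1.43
eef_pos: [0.5349, -0.1709, 0.1208]
tool_rot: [0.19, 0.682, -0.19, 0.68]
ft_force: [-0.5, -0.0, -0.3]
grip_width: 0.0001
```

```bash
python3 - <<'E'
from h import *
import cv2
np.set_printoptions(precision=4,suppress=True)
o=bot.get_obs();print(o["clock"],o["eef_pos"],w2c(o["eef_pos"]),o["ft_force"],o["joint_pos"],o["joint_vel"])
print(units([-.115,0,.075],-1))
for n in("side","top"):
    p,d=bot.camera(n);c=bot.camera_params(n);x=np.linalg.inv(c["T"])@np.r_[o["eef_pos"],1]
    u,v=c["cx"]+c["fx"]*x[0]/-x[2],c["cy"]+c["fy"]*x[1]/x[2];print(n,u,v)
    a=p[150:310,260:460,::-1];a=cv2.resize(a,None,fx=3.6,fy=3.6,interpolation=cv2.INTER_CUBIC)
    cv2.drawMarker(a,(int((u-260+.5)*3.6),int((v-150+.5)*3.6)),(0,0,255),0,10)
    cv2.imwrite(f"pics/{n}1.png",a)
E
```

```text
1.4333 [ 0.5349 -0.1709  0.1208] [-0.121  -0.0002  0.1208] [-0.4504 -0.0395 -0.3462] [-0.3089  0.4316 -0.0184  1.1226 -0.0006  1.8058] [-0.0254 -0.0277 -0.0002 -0.0001  0.0013  0.0028]
[ 0.1833  0.0241 -0.0007 -0.0163 -0.0032  0.002 ]
side 336.23522246303185 266.01876890362786
top 386.19104751546627 228.01818846612562
```

View pics/side1.png

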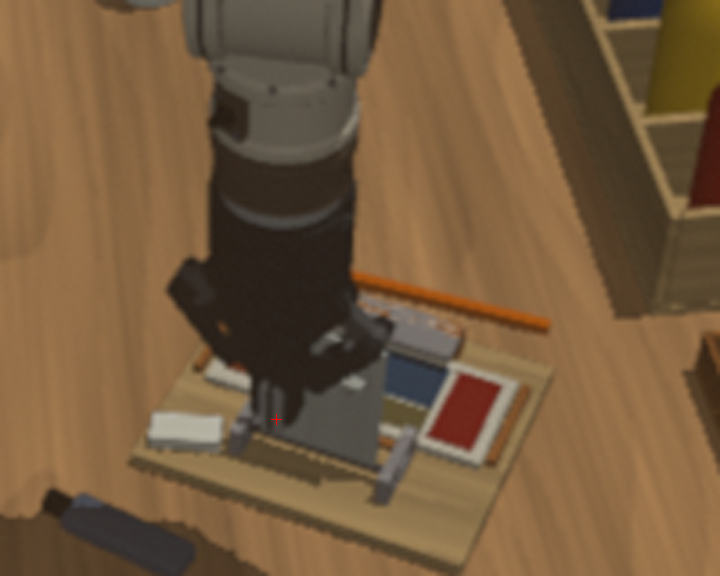

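View pics/top1.png

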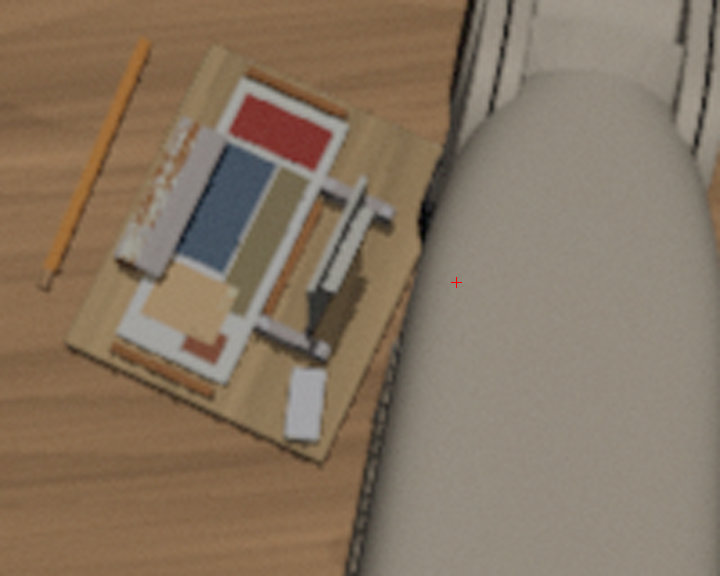

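Emit:
{"fn": "apply_moves", "kwargs": {"targets": [0.16, 0.05, 0, 0, 0, 0, 0, 0.16, 0.08, 0, 0, 0, 0, 0, 0.16, 0.08, 0, 0, 0, 0, 0]}}

```text
clock: 1.78
eef_pos: [0.5444, -0.1533, 0.0807]
tool_rot: [0.19, 0.682, -0.19, 0.68]
ft_force: [-0.1, -0.4, 0.9]
grip_width: -0.0001
```

```bash
python3 - <<'E'
from h import *
np.set_printoptions(precision=4,suppress=True)
o=bot.get_obs();print(o["clock"],w2c(o["eef_pos"]),o["ft_force"],o["joint_vel"])
h=-.054
p=w2c(o["eef_pos"])
for a,r in zip(np.linspace(1.5,0,12),np.linspace(60,50,12)/1e3):
    x=h+r*np.cos(a)-.002*np.sin(a);z=.023+r*np.sin(a)+.002*np.cos(a)
    t=units([x-.011,0,z],-1);print(round(a,2),[round(x-.011,4),round(z,4)],t)
E
```

```text
1.7833 [-0.1009  0.0006  0.0807] [-0.0961 -0.3609  0.8669] [-0.0115 -0.0327  0.0504  0.0139 -0.0169 -0.0168]
1.5 [np.float64(-0.0628), np.float64(0.083)] [-0.0093  0.1527  0.0012 -0.0174 -0.0067  0.0013]
1.36 [np.float64(-0.0548), np.float64(0.0812)] [-0.0024  0.1845  0.0009 -0.0174 -0.0067  0.0013]
1.23 [np.float64(-0.0473), np.float64(0.0785)] [ 0.0088  0.2146  0.0007 -0.0174 -0.0067  0.0013]
1.09 [np.float64(-0.0403), np.float64(0.0747)] [ 0.0237  0.2424  0.0005 -0.0174 -0.0067  0.0013]
0.95 [np.float64(-0.0341), np.float64(0.0702)] [ 0.0419  0.2675  0.0003 -0.0174 -0.0067  0.0013]
0.82 [np.float64(-0.0286), np.float64(0.0648)] [ 0.0632  0.2895  0.0002 -0.0174 -0.0067  0.0013]
0.68 [np.float64(-0.0239), np.float64(0.0589)] [ 0.0868  0.3081  0.0001 -0.0174 -0.0067  0.0013]
0.55 [np.float64(-0.0202), np.float64(0.0525)] [ 0.1124  0.323   0.0001 -0.0174 -0.0067  0.0013]
0.41 [np.float64(-0.0174), np.float64(0.0458)] [ 0.1393  0.3341  0.0001 -0.0174 -0.0067  0.0013]
0.27 [np.float64(-0.0156), np.float64(0.0389)] [ 0.167   0.3413  0.0001 -0.0174 -0.0067  0.0013]
0.14 [np.float64(-0.0148), np.float64(0.0319)] [ 0.1949  0.3445  0.0002 -0.0174 -0.0067  0.0013]
0.0 [np.float64(-0.015), np.float64(0.025)] [ 0.2225  0.3438  0.0003 -0.0174 -0.0067  0.0013]
```

Emit:
{"fn": "apply_moves", "kwargs": {"targets": [0, 0.05, 0, 0, 0, 0, 0, 0, 0.08, 0, 0, 0, 0, 0, 0, 0.11, 0, 0, 0, 0, 0, 0, 0.14, 0, 0, 0, 0, 0, 0, 0.165, 0, 0, 0, 0, 0, 0, 0.185, 0, 0, 0, 0, 0, 0.004, 0.2, 0, 0, 0, 0, 0, 0.009, 0.215, 0, 0, 0, 0, 0, 0.016, 0.229, 0, 0, 0, 0, 0, 0.024, 0.242, 0, 0, 0, 0, 0]}}

```text
clock: 2.62
eef_pos: [0.5774, -0.1014, 0.075]
tool_rot: [0.19, 0.681, -0.19, 0.681]
ft_force: [0.4, -1.7, 0.1]
grip_width: -0.0001
```

```bash
cat > look.py <<'E'
from h import *
import cv2,sys
np.set_printoptions(precision=4,suppress=True)
o=bot.get_obs();print(o["clock"],w2c(o["eef_pos"]),"F carrier",np.array([o["ft_force"]@ex,o["ft_force"]@ey,o["ft_force"][2]]))
for n,(u0,v0) in dict(side=(260,190),top=(250,140)).items():
    p,d=bot.camera(n);a=p[v0:v0+130,u0:u0+180,::-1]
    cv2.imwrite(f"pics/{n}{sys.argv[1]}.png",cv2.resize(a,None,fx=4,fy=4,interpolation=cv2.INTER_CUBIC))
E
python3 look.py 2
```

```text
2.6167 [-0.0395 -0.0012  0.075 ] F carrier [-1.2886 -1.2044  0.1198]
```

View pics/side2.png

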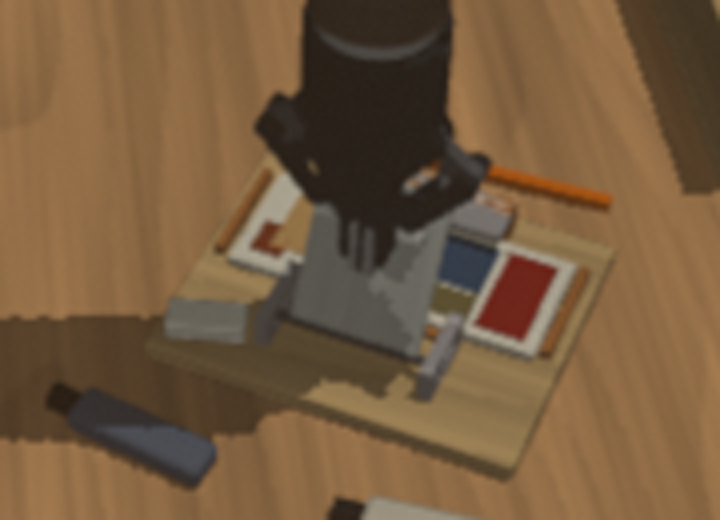

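View pics/top2.png

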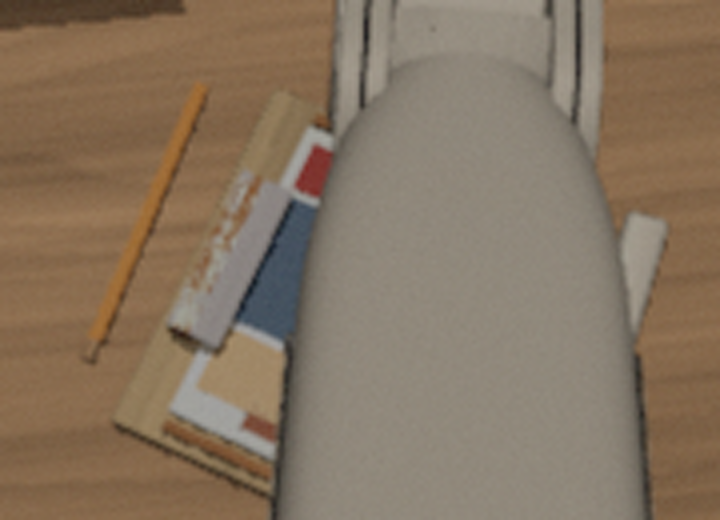

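Emit:
{"fn": "apply_moves", "kwargs": {"targets": [0.009, 0.013, 0, 0, 0, 0, 0, 0.018, 0.025, 0, 0, 0, 0, 0, 0.029, 0.036, 0, 0, 0, 0, 0, 0.04, 0.047, 0, 0, 0, 0, 0, 0.051, 0.057, 0, 0, 0, 0, 0, 0.063, 0.066, 0, 0, 0, 0, 0, 0.076, 0.074, 0, 0, 0, 0, 0, 0.089, 0.081, 0, 0, 0, 0, 0, 0.102, 0.087, 0, 0, 0, 0, 0, 0.116, 0.092, 0, 0, 0, 0, 0, 0.143, 0.099, 0, 0, 0, 0, 0, 0.16, 0.1, 0, 0, 0, 0, 0]}}

```text
clock: 3.72
eef_pos: [0.5907, -0.0799, 0.0347]
tool_rot: [0.19, 0.681, -0.19, 0.681]
ft_force: [1.4, 0.6, 2.3]
grip_width: -0.0001
```

```bash
python3 look.py 3
```

```text
3.7167 [-0.0143 -0.0017  0.0347] F carrier [ 1.1758 -0.8938  2.2832]
```

View pics/side3.png

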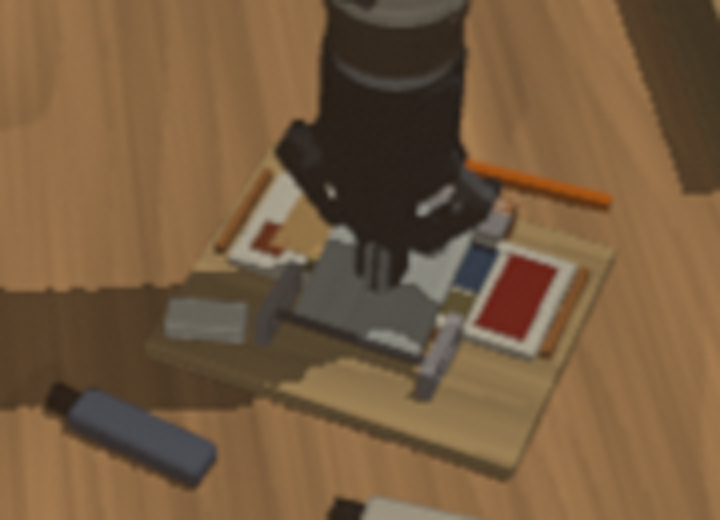

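Emit:
{"fn": "apply_moves", "kwargs": {"targets": [0.008, 0, 0, 0, 0, 0, 0, 0.016, 0, 0, 0, 0, 0, 0, 0.023, 0, 0, 0, 0, 0, 0, 0.029, 0, 0, 0, 0, 0, 0, 0.033, 0, 0, 0, 0, 0, 0, 0.033, 0, 0, 0, 0, 0, 0]}}

```text
clock: 4.32
eef_pos: [0.5903, -0.0803, 0.0269]
tool_rot: [0.19, 0.681, -0.19, 0.681]
ft_force: [0.5, -0.3, 1.3]
grip_width: 0.0
```

Emit:
{"fn": "apply_moves", "kwargs": {"targets": [0.003, 0, 0, 0, 0, 0, 0, 0.006, 0, 0, 0, 0, 0, 0, 0.006, 0, 0, 0, 0, 0, 0]}}

```text
clock: 4.57
eef_pos: [0.5904, -0.0803, 0.0255]
tool_rot: [0.19, 0.681, -0.19, 0.681]
ft_force: [0.5, 1.7, 2.3]
grip_width: 0.0
```

Emit:
{"fn": "apply_moves", "kwargs": {"targets": [0.002, 0, 0, 0, 0, 0, 0, 0.004, 0, 0, 0, 0, 0, 0, 0.004, 0, 0, 0, 0, 0, 0]}}

```text
clock: 4.82
eef_pos: [0.5904, -0.0803, 0.0249]
tool_rot: [0.19, 0.681, -0.19, 0.681]
ft_force: [0.6, 1.4, 4.3]
grip_width: 0.0003
```

```bash
python3 look.py 4
```

```text
4.8167 [-0.0147 -0.0017  0.0249] F carrier [1.5188 0.1993 4.3085]
```

View pics/side4.png

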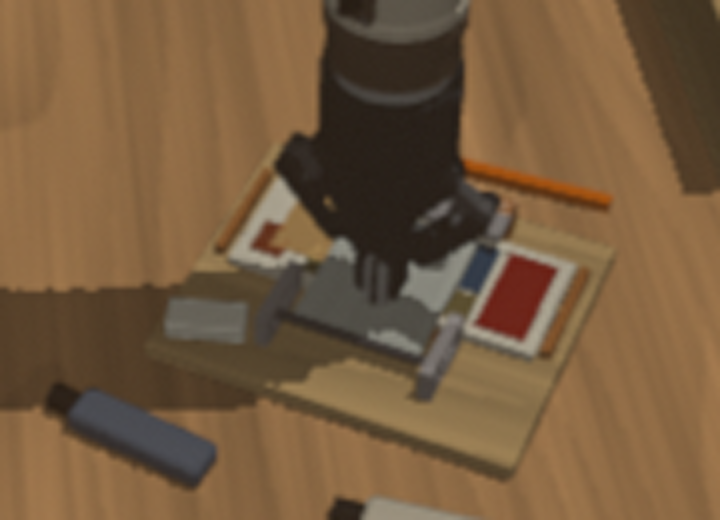

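Emit:
{"fn": "apply_moves", "kwargs": {"targets": [0.001, 0.015, 0, 0, 0, 0, 0, 0.001, 0.03, 0, 0, 0, 0, 0, 0.001, 0.045, 0, 0, 0, 0, 0, 0.001, 0.06, 0, 0, 0, 0, 0, 0.001, 0.07, 0, 0, 0, 0, 0, 0.001, 0.08, 0, 0, 0, 0, 0, 0.001, 0.08, 0, 0, 0, 0, 0]}}

```text
clock: 5.5
eef_pos: [0.5999, -0.0648, 0.0247]
tool_rot: [0.189, 0.681, -0.192, 0.681]
ft_force: [-2.4, -2.1, 7.0]
grip_width: -0.0001
```

```bash
python3 look.py 5
```

```text
5.5 [ 0.0034 -0.0019  0.0247] F carrier [-3.0043  1.0283  6.9628]
```

View pics/side5.png

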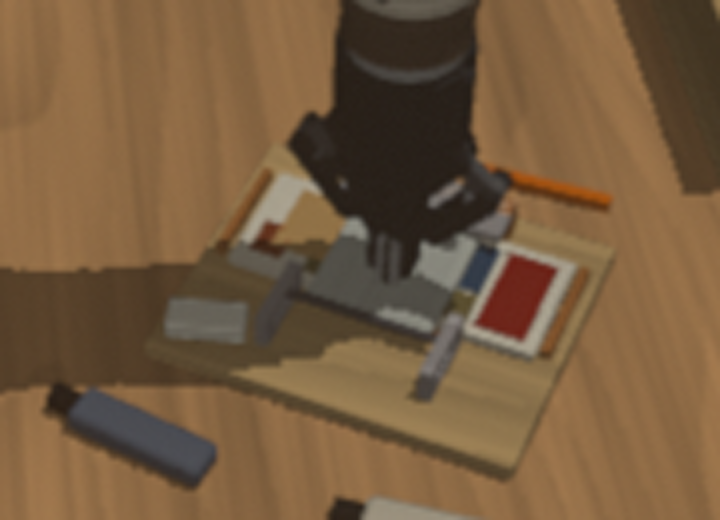

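Emit:
{"fn": "apply_moves", "kwargs": {"targets": [0, 0.008, 0, 0, 0, 0, 0, 0, 0.016, 0, 0, 0, 0, 0, 0, 0.016, 0, 0, 0, 0, 0]}}

```text
clock: 5.85
eef_pos: [0.602, -0.0618, 0.0247]
tool_rot: [0.189, 0.681, -0.192, 0.681]
ft_force: [-3.0, -3.4, 7.0]
grip_width: -0.0001
```

```bash
python3 look.py 6
```

```text
5.85 [ 0.0071 -0.0022  0.0247] F carrier [-4.4401  0.9044  7.0196]
```

View pics/side6.png

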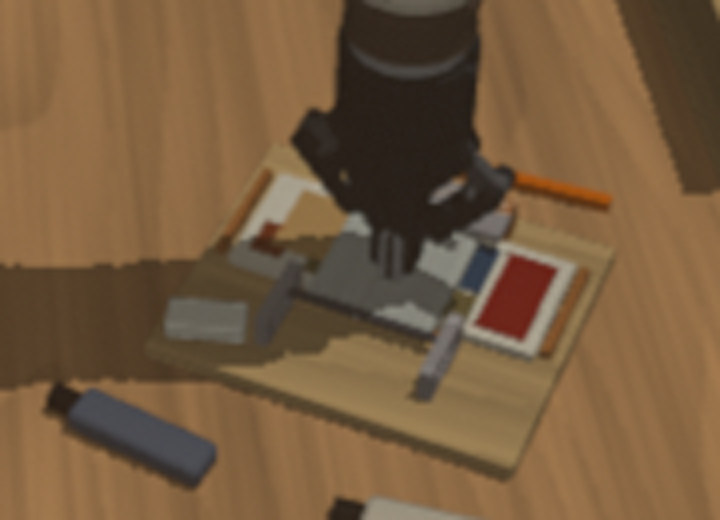

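View pics/top6.png

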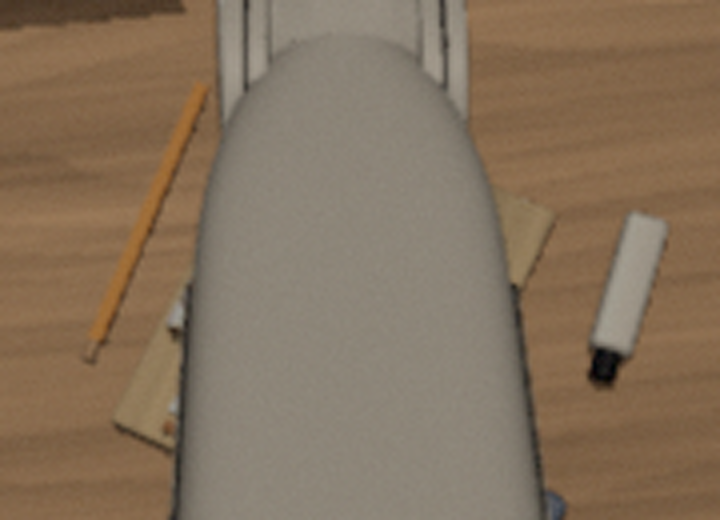

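Emit:
{"fn": "apply_moves", "kwargs": {"targets": [-0.001, 0.01, 0, 0, 0, 0, 0, -0.001, 0.02, 0, 0, 0, 0, 0, -0.001, 0.03, 0, 0, 0, 0, 0, -0.001, 0.036, 0, 0, 0, 0, 0, -0.001, 0.036, 0, 0, 0, 0, 0]}}

```text
clock: 6.37
eef_pos: [0.6076, -0.0524, 0.0247]
tool_rot: [0.19, 0.681, -0.19, 0.681]
ft_force: [-2.3, -2.4, 4.6]
grip_width: -0.0002
```

```bash
python3 look.py 7
```

```text
6.3667 [ 0.0181 -0.0022  0.0247] F carrier [-3.2188  0.8145  4.634 ]
```

View pics/side7.png

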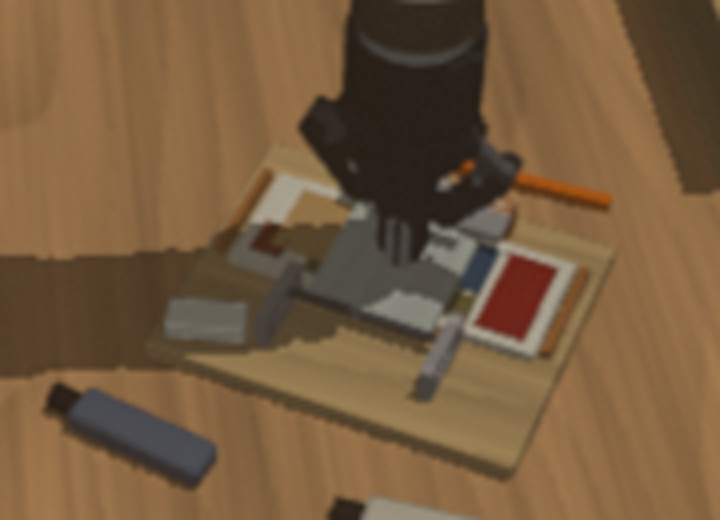

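Emit:
{"fn": "apply_moves", "kwargs": {"targets": [0, 0.006, 0, 0, 0, 0, 0, 0, 0.012, 0, 0, 0, 0, 0, 0, 0.016, 0, 0, 0, 0, 0, 0, 0.016, 0, 0, 0, 0, 0]}}

```text
clock: 6.8
eef_pos: [0.6096, -0.0489, 0.0246]
tool_rot: [0.19, 0.681, -0.19, 0.681]
ft_force: [-1.7, -3.4, 4.5]
grip_width: -0.0003
```

Emit:
{"fn": "apply_moves", "kwargs": {"targets": [0, 0.006, 0, 0, 0, 0, 0, 0, 0.012, 0, 0, 0, 0, 0, 0, 0.012, 0, 0, 0, 0, 0]}}

```text
clock: 7.05
eef_pos: [0.6106, -0.0469, 0.0244]
tool_rot: [0.189, 0.681, -0.191, 0.681]
ft_force: [-2.9, -5.1, 6.0]
grip_width: -0.0004
```

Emit:
{"fn": "apply_moves", "kwargs": {"targets": [0, 0.005, 0, 0, 0, 0, 0, 0, 0.01, 0, 0, 0, 0, 0, 0, 0.01, 0, 0, 0, 0, 0]}}

```text
clock: 7.3
eef_pos: [0.6107, -0.0468, 0.0242]
tool_rot: [0.188, 0.682, -0.193, 0.68]
ft_force: [-5.4, -9.5, 6.1]
grip_width: -0.0002
```

```bash
python3 look.py 8
```

```text
7.3 [ 0.0245 -0.0019  0.0242] F carrier [-10.9105  -0.2202   6.1364]
```

View pics/side8.png

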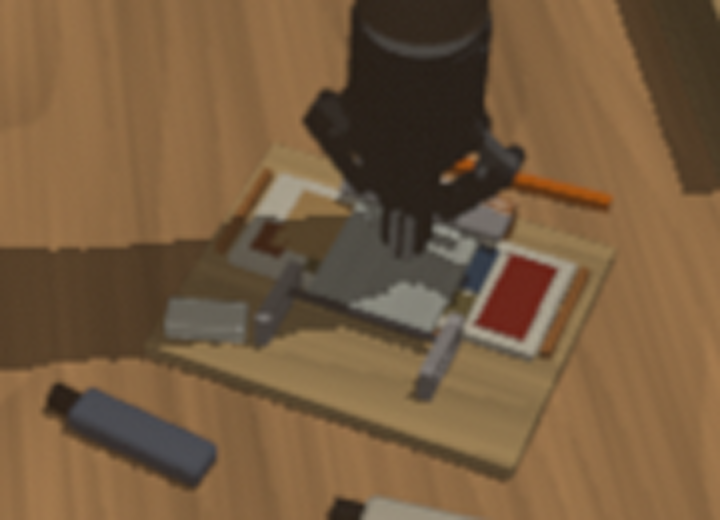

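Emit:
{"fn": "apply_moves", "kwargs": {"targets": [-0.003, -0.006, 0, 0, 0, 0, 0, -0.008, -0.01, 0, 0, 0, 0, 0, -0.02, -0.012, 0, 0, 0, 0, 0, -0.05, -0.012, 0, 0, 0, 0, 0, -0.12, -0.012, 0, 0, 0, 0, 0, -0.25, -0.05, 0, 0, 0, 0, 0, -0.4, -0.2, 0, 0, 0, 0, 0, -0.5, -0.35, 0, 0, 0, 0, 0, -0.5, -0.5, 0, 0, 0, 0, 0, -0.5, -0.65, 0, 0, 0, 0, 0, -0.5, -0.8, 0, 0, 0, 0, 0, -0.5, -0.95, 0, 0, 0, 0, 0]}}

```text
clock: 8.4
eef_pos: [0.4893, -0.2477, 0.1508]
tool_rot: [0.19, 0.68, -0.189, 0.682]
ft_force: [0.9, -0.4, 1.4]
grip_width: -0.0006
```

Emit:
{"fn": "apply_moves", "kwargs": {"targets": [0, -0.15, 0.1, 0, 0, 0, 0, 0, -0.3, 0.2, 0, 0, 0, 0, 0, -0.45, 0.3, 0, 0, 0, 0, 0, -0.5, 0.3, 0, 0, 0, 0]}}

```text
clock: 8.73
eef_pos: [0.4905, -0.3966, 0.1501]
tool_rot: [0.19, 0.679, -0.191, 0.683]
ft_force: [-0.3, 0.5, 1.1]
grip_width: 0.0001
```

```bash
python3 look.py 9
```

```text
8.7333 [-0.3377 -0.0773  0.1501] F carrier [0.2566 0.471  1.1098]
```

View pics/side9.png

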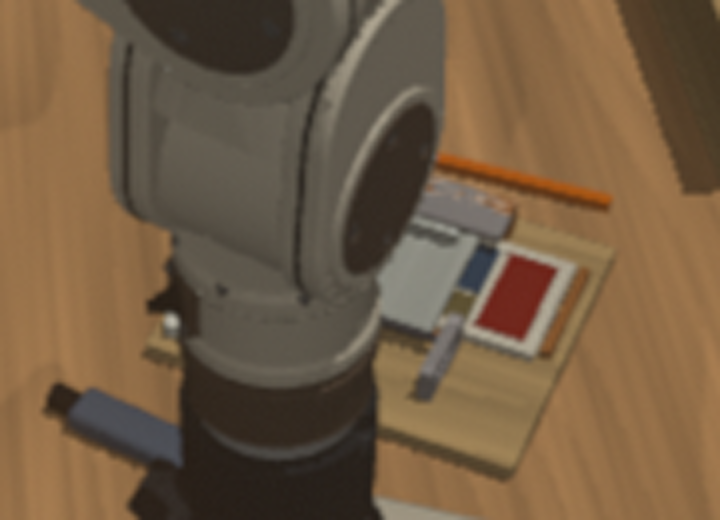

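View pics/top9.png

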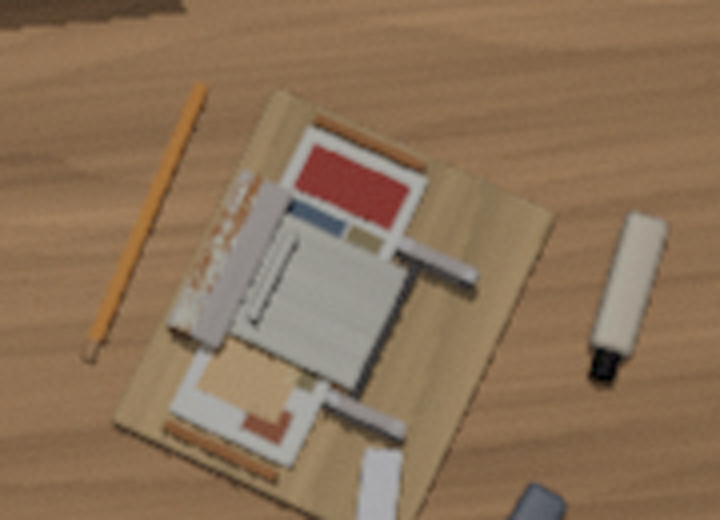

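```bash
python3 - <<'E'
from h import *
import cv2
np.set_printoptions(precision=4,suppress=True)
f=lambda u,v,z:w2c(onz("top",250+u/4-.4,140+v/4-.4,z))
cs=np.mean([f(276,92,.012),f(555,215,.012),],0);print("front/back side mids (want x -5):",cs)
print("ridge",f(272,279,.035),"rear edge",f(412,265,.025),f(357,390,.025),"lip front",f(292,190,.032),f(212,350,.032))
a=np.load("top0.npz")["p"].astype(int)
p,d=bot.camera("top")
# panel shift via red patch and orange-skin patch centroids; other objects via difference
def red(i): m=(i[...,0]>100)&(i[...,1]<70)&(i[...,2]<70);m[:,:300]=0;m[:160]=0;m[260:]=0;m[:,400:]=0;y,x=np.nonzero(m);return x.mean(),y.mean(),len(x)
print(red(a),red(p.astype(int)))
df=(np.abs(p.astype(int)-a).sum(2)>90).astype(np.uint8)
n,_,st,ce=cv2.connectedComponentsWithStats(df)
for s,c in zip(st[1:],ce[1:]):
    if s[4]>15:print(s,c)
print(bot.get_obs()["joint_vel"])
E
```

```text
front/back side mids (want x -5): [-0.0058 -0.1063  0.012 ]
ridge [0.0349 0.0026 0.035 ] rear edge [-0.0326 -0.0408  0.025 ] [-0.0343  0.0385  0.025 ] lip front [ 0.0469 -0.0503  0.032 ] [0.0484 0.0532 0.032 ]
(np.float64(337.3061224489796), np.float64(186.50680272108843), 294) (np.float64(337.37370242214536), np.float64(186.42906574394465), 289)
[  322   124   318   356 31317] [511.5372 373.1969]
[ 551  128   89   92 3007] [605.9119 173.3688]
[634 174   6  11  25] [636.64 179.32]
[626 181  14  36 214] [634.0654 201.6262]
[308 193  36  43 752] [325.3923 212.6981]
[625 193   7  11  19] [627.7368 198.1053]
[336 202  28  47 413] [351.5182 228.1332]
[334 206  17  30 134] [341.7985 220.6567]
[617 215  12  59 109] [622.7339 243.1284]
[ 267  320  132  160 3014] [326.9091 428.1102]
[390 341   9   4  19] [392.9474 342.1579]
[429 354  14  13  78] [435.4487 360.9487]
[419 361  22  14  45] [429.0444 366.6444]
[443 466  13   8  53] [449.4528 468.9434]
[402 471  39   9 231] [424.8052 475.8961]
[ 0.0464 -0.0219 -0.0385  0.0032  0.0049  0.0052]
```

```bash
python3 - <<'E'
from workcell import bot
import cv2
p,d=bot.camera("top");cv2.imwrite("pics/top10.png",p[:,:,::-1])
o=bot.get_obs();print(o["clock"],o["ft_force"])
E
```

```text
8.9333 [-0.34074396  0.31982667  0.89837145]
```

View pics/top10.png

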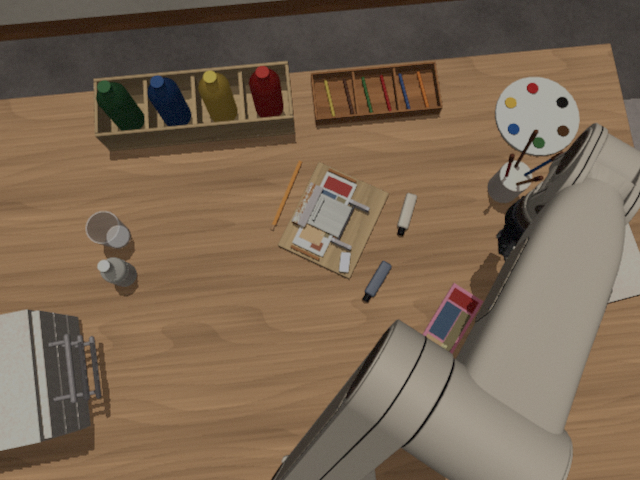

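Emit:
{"fn": "apply_moves", "kwargs": {"targets": [0, -0.06, -0.1, 0, 0, 0, 0, 0, -0.12, -0.2, 0, 0, 0, 0, 0, -0.16, -0.28, 0, 0, 0, 0, 0, -0.16, -0.28, 0, 0, 0, 0, 0, -0.16, -0.28, 0, 0, 0, 0]}}

```text
clock: 9.35
eef_pos: [0.4085, -0.3891, 0.1503]
tool_rot: [0.19, 0.681, -0.189, 0.682]
ft_force: [1.2, -0.1, 0.1]
grip_width: -0.0002
```

```bash
python3 - <<'E'
from workcell import bot
import cv2
p,d=bot.camera("top");cv2.imwrite("pics/top11.png",p[100:300,250:,::-1])
o=bot.get_obs();print(o["clock"],o["eef_pos"],o["ft_force"])
E
```

```text
9.4 [ 0.40941002 -0.38966244  0.15035705] [0.71028552 0.38146916 0.09870605]
```

View pics/top11.png

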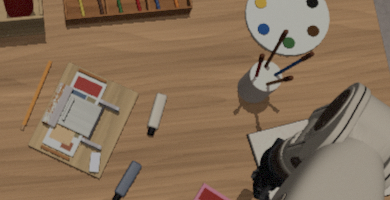

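The tab lies flat under the lip, at crop px (80,115). The jar and brushes are untouched at (262,80), and the arm is clear.

```bash
python3 -c "
from workcell import bot
print(bot.job_done())"
```

```text
the job is handed in; nothing more can be done
None
```

The tab is flat over the white painting, pushed in under the lip to its stop, and stays down by itself. I swept it over with the shut fingertips, pressed lightly (about 4–7 N), and slid it along until it stopped moving with about 11 N of push. I then unloaded and lifted away, and handed in at 9.4 s.

- **Tuck:** with the arm clear, the top view put the finger ridge at carrier x = 34.9 mm. At full tuck it should be 35 mm, so the tab is at its stop.
- **Painting:** its red patch in the top view moved by less than 0.1 px, so it has not shifted.
- **Other things:** the jar, tubes, pencil, cup, bottle and eraser showed no movement in the top view.

- **Camera disagreement:** the two cameras differed by about 5 mm in world x, and I used the average. The fingertip check suggested the side camera was the one off.
- **Early slide:** friction under the pressing fingertip carried the tab forward before the finger reached the ridge. It was already flat by then, and the ridge push afterwards met the firm stop.

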